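# Turn round the condiment rack: tall ones behind, short ones in front

### The arm

A 6-joint arm with a two-finger parallel gripper is mounted at the origin on a cart in front of the work surface, level with it; the furniture and walls round the work are solid. World frame = base frame: x ahead of the robot, y to its left, z up, the work surface at z = 0. Lengths are in m, angles in degrees, forces in N, time in s.
With the tool pointing down it reaches from about 0.4 to 0.825 m from the base axis. Payload 7 kg.
Tool frame: the origin (TCP) lies on the centre line of the jaws, within the pads' length; the fingertips stand 11 mm ahead of it and the grasp point (between the pads) lies 8 mm behind it; z points along the fingers, y is the direction in which the jaws open and shut (so a half turn about z gives the same grasp; the last joint's range is limited). The gripper opens to 88 mm and grips with 3 to 60 N. Pads are 19 mm wide; open, the fingers measure 130 mm over their backs; the gripper's body (78 mm by 193 mm) begins 47 mm behind the grasp point.
Start: joints at [84.918, 20.546, 0.682, 0, -70.136, -16.507], TCP at [0.248, 0.628, 0.238] pointing down, gripper open.
Joint ranges: [-176.03, 176.03], [-82.01, 121.73], [-58.28, 71.71], [-173.87, 95.51], [-174.79, -0.11], [-173.66, 173.66]. Speed limits (degrees/s): [136.94, 136.94, 172.46, 180, 180, 180].

### API

Orientations are given as [roll, pitch, yaw] about the fixed x, y, z axes, in that order (R = Rz(yaw) Ry(pitch) Rx(roll)).
In Python, from plant import ctrl, cams, order gives the robot as it stands.
- The arm moves only by the tool jog_arm, never from a script. Its argument "motion" is a list of rows, each an object with "offset": the shift along the tool's x, y, z in mm, a list of three; "roll": the turn about the tool's z in rad; "hand": the finger opening in mm, from 0 to 87.6. A call has 1 to 20 rows; each row is the pose to reach, as a shift and turn from the pose commanded when the call began, along the tool's axes at that moment; what a row does not reach only later rows make up. A row lasts 1/12 s, in which the tool goes at most 41.7 mm and 7.16 degrees, less where a joint would pass 70% of its speed; a pose out of reach is approached as far as the arm can. A call with a gripper value outside its range is refused whole. The fingers move at their own pace and stop on an object; the grip force is fixed at half the most. Time passes only in rows, so rows that repeat a pose let the fingers close. It gives the time, the measured TCP pose, the force and the opening at its end, in the units of the state.
- ctrl.get_obs(): the state, without advancing time (a new reading comes with each control period).
- cams.snapshot(name): name is "side" or "top" or "wrist"; returns a dict with "img" (420x560x3 uint8, red, green, blue), "K" (3x3 intrinsics, pixels), "D" ([k1, k2, p1, p2, k3] as OpenCV has them; the pictures are not rectified), "cam_to_world" (4x4, takes a point from camera to world coordinates); the wrist camera has in their place "T_tool_cam" (4x4, takes a point from camera to tool coordinates, whose origin is the TCP and whose axes are the flange's). Camera axes: x right, y down, z forward; pixel columns grow to the right and rows downward; lengths in m; the calibration is good to about 2 mm. A picture is of the moment at which its call begins: read the wrist's pose just before it. There is no depth.
- order.close_job(): hands the job in, once; it reports no verdict.
The state is a dict: "clock": time; "joint_pos": joint angles; "qvel": joint speeds; "tau": joint torques, N m; "tool_pos": TCP position; "orientation": TCP orientation; "force": force on the tool from outside, world axes, zero at the start; "moment": the same for the moment, N m; "opening": finger opening in m.
Only numpy, scipy, OpenCV 4.12 (cv2) and the standard library are available. Lean on these libraries where they do the work, as an engineer would, in place of code of your own. Each camera call takes 0.05 s, during which the arm holds its last target. There are 200 camera calls.

### The job

On the two-step condiment rack the two tall things stand in front and hide the two short ones. Change them over, so that the wooden pepper mill and the tall jar stand upright on the upper step at the back, with the small shaker right in front of the pepper mill and the small spice jar right in front of the tall jar on the lower step, one in each bay (either pair may be on the left). The rack is full, so put one down on the clear table meanwhile; do not tip any of them over, and leave the garlic and the mug where they are.

Things in the scene. Friction and masses are not known exactly. Their poses are not given: they have to be found in the camera images.
- mill_center (a point): Pepper mill: turned brown wood, upright, 58 mm in diameter, 170 mm tall, with a round ball head (48 mm in diameter, widest 140 mm above its foot) and a small knob on top. The point is half-way up, 85 mm above its foot; z up along its axis. About 0.18 kg. Starts in a front bay.
- jar_center (a point): Tall straight glass jar with grey-brown contents and a flat red screw lid, 61 mm in diameter, 161 mm tall. The point is half-way up, 80.5 mm above its foot; z up along its axis. About 0.46 kg. Starts in a front bay.
- shaker_center (a point): Small glass shaker with a grey domed, pierced top: body 44 mm in diameter up to 66 mm above its foot, then narrowing to 34 mm; 90 mm tall. The point is half-way up, 45 mm above its foot; z up along its axis. About 0.1 kg. Starts in a back bay.
- spice_center (a point): Small cylindrical spice jar with a dark label and a ribbed black cap, 41 mm in diameter all the way up, 105 mm tall. The point is half-way up, 52.5 mm above its foot; z up along its axis. About 0.11 kg. Starts in a back bay.
- front_left_bay: The front left bay of the rack, as the robot sees it. Origin: centre of its cork floor, 20 mm above the table, 84 mm deep and 96 mm wide; x to the rack's back, y to its left, z up. The rack is fixed, of light wood, 222 mm wide, 196 mm deep, with two steps of two bays. Bays of a row are 106 mm apart, the two rows 92 mm, centre to centre.
- front_right_bay: The front right bay of the rack, as the robot sees it. Origin: centre of its cork floor, 20 mm above the table, 84 mm deep and 96 mm wide; x to the rack's back, y to its left, z up. Front bays are bounded by a thin steel rail in front, a divider and a side cheek, all within 24 mm above the bay floor, and by the 50 mm riser behind.
- back_left_bay: The back left bay of the rack, as the robot sees it. Origin: centre of its cork floor, 70 mm above the table, 84 mm deep and 96 mm wide; x to the rack's back, y to its left, z up. Back bays are bounded by a thin steel rail in front, a divider, a side cheek and a back board, all within 24 mm above the bay floor.
- back_right_bay: The back right bay of the rack, as the robot sees it. Origin: centre of its cork floor, 70 mm above the table, 84 mm deep and 96 mm wide; x to the rack's back, y to its left, z up. The table (z = 0) between 0.40 and 0.54 m ahead of the robot and 0.27 to 0.36 m to its left is clear at every start: room to park.
- garlic_center (a point): Loose garlic bulb, about 60 mm across and 58 mm tall, on the table close to the right of the rack; the point is 29 mm above the table. A bystander.
- mug_center (a point): Loose mug, green above and white below, 78 mm in diameter, 101 mm tall, with a handle, near the table's left front corner; the point is on its axis, 50 mm above the table. A bystander.
Things that resemble listed ones, but are neither listed nor needed, are in the scene too. Leave any blue, pink or purple look-alike of the part that bears jar_center alone.

How it is judged:
By the outcome, as a careful person would: the job done as asked, in the order asked, and still so for the second after the job is handed in, with the robot touching nothing.
It also fails if it takes over 102 s, if anything falls off the work surface, if the arm or the gripper's body presses on something with over 40 N, if the wrist force passes 120 N, or if a joint passes its speed limit or range.

## Working session

There is one attempt and no reset: what is moved stays moved. The work goes in short steps, Python scripts to look and compute and a tool call to move; the robot and the scene stay as the last step left them, time stands still between calls to the robot, and variables do not carry over. Pictures are saved under pics/ and viewed, about 12 in all and at most 16, crops included, and the job is handed in when it is done.

Besides the shell and the picture viewer there is one more tool, called after "Call:" as name(argument=value, ...), one argument or row to a line, values as JSON. jog_arm: Moves the arm, as the interface text tells. Its arguments: {"type":"object","properties":{"motion":{"type":"array"}},"required":["motion"]}

```bash
mkdir -p pics; python3 - <<'E'
from plant import ctrl,cams
import cv2,numpy as np
o=ctrl.get_obs();print({k:np.round(v,3).tolist() for k,v in o.items()})
np.set_printoptions(precision=4,suppress=True)
for n in("top","side"):
    s=cams.snapshot(n);cv2.imwrite(f"pics/{n}0.png",s["img"][:,:,::-1]);print(n,s["K"].tolist(),s["D"],s["cam_to_world"])
s=cams.snapshot("wrist");print(s["T_tool_cam"])
E
```

```text
{'clock': 0.0, 'joint_pos': [84.92, 20.59, 0.633, -0.021, -70.134, -16.506], 'qvel': [0.009, 0.01, -0.007, 0.037, -0.007, 0.092], 'tau': [-0.002, -58.271, 29.306, 6.998, 0.007, -0.0], 'tool_pos': [0.248, 0.627, 0.237], 'orientation': [179.907, -0.007, -21.594], 'force': [-0.054, 0.386, -0.469], 'moment': [0.003, -0.067, 0.019], 'opening': 0.088}
top [[418.00371078408926, 0.0, 275.7294163481921], [0.0, 418.00371078408926, 204.11732807760058], [0.0, 0.0, 1.0]] [-0.1274  0.      0.      0.      0.    ] [[ 0.0775 -0.8801  0.4684  0.0691]
 [-0.9969 -0.0638  0.0449  0.0619]
 [-0.0096 -0.4704 -0.8824  0.9162]
 [ 0.      0.      0.      1.    ]]
side [[438.7924499777908, 0.0, 283.42435476244026], [0.0, 438.7924499777908, 209.3214181309973], [0.0, 0.0, 1.0]] [-0.1018  0.      0.      0.      0.    ] [[ 0.4926  0.7448 -0.45    0.9695]
 [ 0.8702 -0.4145  0.2665 -0.2228]
 [ 0.0119 -0.5229 -0.8523  1.0771]
 [ 0.      0.      0.      1.    ]]
[[ 0.     -0.9598 -0.2805  0.0747]
 [ 1.      0.     -0.     -0.001 ]
 [ 0.     -0.2805  0.9598 -0.1475]
 [ 0.      0.      0.      1.    ]]
```

View pics/top0.png

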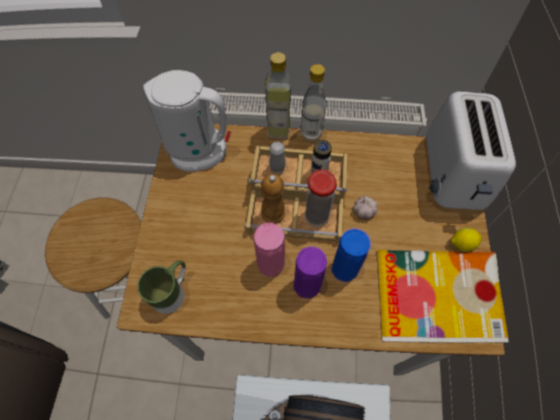

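View pics/side0.png

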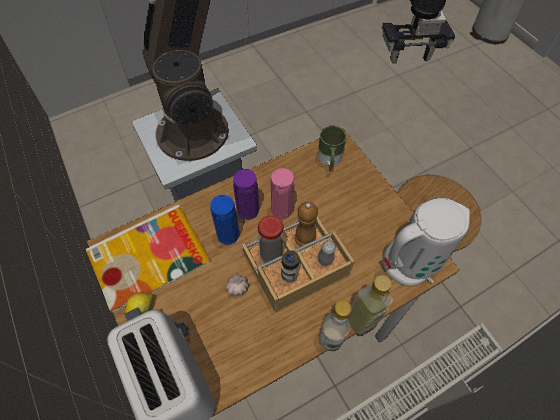

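Top view: the mill is at about (273,195), the red-lid jar at (320,195), the shaker at (277,155) and the spice jar at (321,155). The pink, purple and blue look-alikes at (270,250), (310,272) and (350,256) have no red lid and stand outside the rack. The jar that fits is therefore the grey-brown one with the red lid in the front right bay. I'll confirm that in an enlarged crop.

```bash
python3 - <<'E'
import cv2,numpy as np
a=cv2.imread("pics/top0.png")[130:300,225:375];b=cv2.imread("pics/side0.png")[160:330,210:380]
b=b[:, :]
f=lambda im:cv2.resize(im,(400*im.shape[1]//150 if 0 else int(im.shape[1]*2.5),int(im.shape[0]*2.5)),interpolation=cv2.INTER_CUBIC)
im=np.hstack([f(a),f(b)]);im=np.clip(im*1.5,0,255).astype(np.uint8);print(im.shape);cv2.imwrite("pics/crop0.png",im[:,:800])
E
```

```text
(425, 800, 3)
```

View pics/crop0.png

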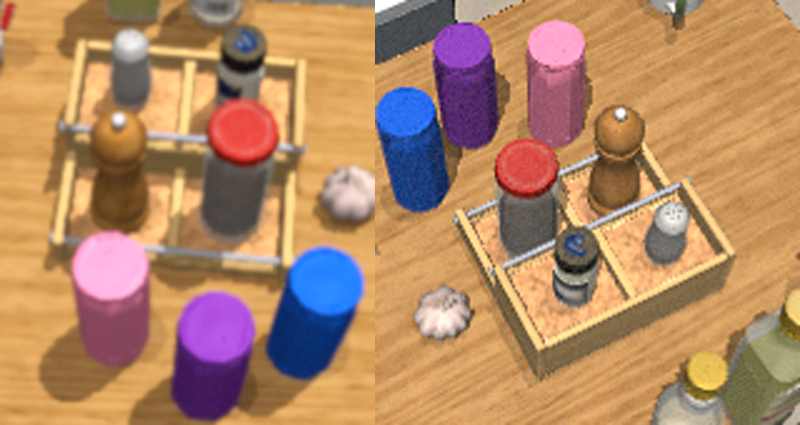

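Confirmed: the glass jar with the red lid stands front right in the rack, and the plain pink, purple and blue ones stand outside. In the left crop the tops are at mill knob (118,120), lid (243,127), shaker (130,37) and spice cap (244,42). Next I'll triangulate.

```bash
cat > h.py <<'E'
import cv2,numpy as np
from plant import ctrl,cams
from scipy.spatial.transform import Rotation as R
np.set_printoptions(precision=4,suppress=True)
def ray(s,uv,T=None):
    T=s["cam_to_world"] if T is None else T
    p=cv2.undistortPoints(np.array([[uv]],float),np.array(s["K"]),np.array(s["D"]))[0,0]
    d=T[:3,:3]@[p[0],p[1],1];return T[:3,3],d
def onz(s,uv,z,T=None):
    c,d=ray(s,uv,T);return c+d*(z-c[2])/d[2]
def tri(r1,r2):
    (a,d),(b,e)=r1,r2;k=np.linalg.lstsq(np.c_[d,-e],b-a,rcond=None)[0]
    p,q=a+d*k[0],b+e*k[1];return (p+q)/2,np.linalg.norm(p-q)
def wristT(s,o):
    T=np.eye(4);T[:3,:3]=R.from_euler("xyz",o["orientation"],degrees=True).as_matrix();T[:3,3]=o["tool_pos"]
    return T@s["T_tool_cam"]
E
python3 - <<'E'
from h import *
t=cams.snapshot("top");s=cams.snapshot("side")
for n,a,b in [("mill",(272.2,178),(308.4,205.6)),("jar",(322.2,180.8),(270.8,225.2)),("shaker",(277,144.8),(329.6,244.8)),("spice",(322.6,146.8),(290.4,257.2)),
 ("backL",(257.8,148),(353.2,261.2)),("backR",(345.8,156),(276.4,300)),("railUR",(345,190),(262,265.2)),("railUL",(251,180.8),(334.4,234.4)),
 ("bot1",(278,62),(381,284)),("bot2",(317,72),(343,310)),("pink",(269.8,234.8),(282.4,175.2)),("blue",(354.2,238),(223,202)),("purp",(311,256),(245.6,176.8)),("kettle",(178,88),(445,215))]:
    print(n,*tri(ray(t,a),ray(s,b)))
for n,uv,z in [("rUL",(251,180.8),.094),("rUR",(345,190),.094),("rFL",(247.8,226),.044),("rFR",(341.8,234.8),.044),("bL",(257.8,148),.094),("bR",(345.8,156),.094)]: print(n,onz(t,uv,z))
E
```

```text
mill [0.5181 0.1125 0.1845] 0.0027938662158766584
jar [0.5202 0.0091 0.1818] 0.001561870263096009
shaker [0.6218 0.1103 0.1577] 0.001975453507616261
spice [0.6112 0.0097 0.1747] 0.001641371462612237
backL [0.6618 0.1618 0.086 ] 0.004450367438587295
backR [ 0.6553 -0.0525  0.0833] 0.0037562321140895295
railUR [ 0.5595 -0.0451  0.0871] 0.013470723620212276
railUL [0.5721 0.1675 0.0772] 0.0003475153617511367
bot1 [0.7832 0.1195 0.2512] 0.0017994797069884867
bot2 [0.7848 0.0303 0.2253] 0.001835235847005264
pink [0.3986 0.108  0.1673] 0.0034947523999212223
blue [ 0.4011 -0.0582  0.1712] 0.0004982309134086714
purp [0.3589 0.0246 0.1693] 0.00046909576276222745
kettle [0.7157 0.3465 0.2314] 0.01794927617647916
rUL [0.562  0.1653 0.094 ]
rUR [ 0.5532 -0.0505  0.094 ]
rFL [0.4704 0.1661 0.044 ]
rFR [ 0.4639 -0.0501  0.044 ]
bL [0.6551 0.1587 0.094 ]
bR [ 0.6472 -0.0527  0.094 ]
```

```bash
cat >> h.py <<'E'
def go(x,y,z,yaw,grasp=False):
    """offset (tool mm) and roll to bring TCP (or the grasp point) to x,y,z,yaw"""
    o=ctrl.get_obs();Q=R.from_euler("xyz",o["orientation"],degrees=True)
    z=z-.008 if grasp else z
    off=Q.inv().apply(np.array([x,y,z])-o["tool_pos"])*1000
    r=-(yaw-o["orientation"][2]+180)%360-180 if 0 else -((yaw-o["orientation"][2]+180)%360-180)
    print("t",round(o["clock"],2),"pos",np.round(o["tool_pos"],4),"rpy",np.round(o["orientation"],2),"F",np.round(o["force"],1),"open",round(o["opening"],4),"| off",off.round(1),"roll",round(np.radians(r),3))
E
python3 -c "
from h import *
go(.53,.05,.38,-129)"
```

```text
t 0.25 pos [0.2483 0.6274 0.2371] rpy [179.96  -0.   -21.59] F [ 0.  -0.1 -0.2] open 0.0878 | off [ 474.4  433.4 -142.5] roll 1.875
```

Call:
jog_arm(
  motion=[
    {"offset": [10,9,-30],"roll": 0.0},
    {"offset": [40,36,-60],"roll": 0.1},
    {"offset": [474,433,-142],"roll": 1.875},
    {"offset": [474,433,-142],"roll": 1.875},
    {"offset": [474,433,-142],"roll": 1.875},
    {"offset": [474,433,-142],"roll": 1.875},
    {"offset": [474,433,-142],"roll": 1.875},
    {"offset": [474,433,-142],"roll": 1.875},
    {"offset": [474,433,-142],"roll": 1.875},
    {"offset": [474,433,-142],"roll": 1.875},
    {"offset": [474,433,-142],"roll": 1.875},
    {"offset": [474,433,-142],"roll": 1.875},
    {"offset": [474,433,-142],"roll": 1.875},
    {"offset": [474,433,-142],"roll": 1.875},
    {"offset": [474,433,-142],"roll": 1.875},
    {"offset": [474,433,-142],"roll": 1.875},
    {"offset": [474,433,-142],"roll": 1.875},
    {"offset": [474,433,-142],"roll": 1.875},
    {"offset": [474,433,-142],"roll": 1.875},
    {"offset": [474,433,-142],"roll": 1.875},
  ],
)

```text
$.motion[0]: bad value
```

```bash
python3 - <<'E'
from h import *
o=ctrl.get_obs();print(o["joint_pos"],o["opening"])
go(.53,.05,.38,-129)
s=cams.snapshot("wrist");np.save("w1.npy",dict(s,o=o),allow_pickle=True)
cv2.imwrite("pics/w1.png",np.clip(s["img"][:,:,::-1]*1.3,0,255))
E
```

```text
[ 84.9172  20.5688   0.6609  -0.0091 -70.1344 -16.5072] 0.08784552435944325
t 0.25 pos [0.2483 0.6274 0.2371] rpy [179.96  -0.   -21.59] F [ 0.  -0.1 -0.2] open 0.0878 | off [ 474.4  433.4 -142.5] roll 1.875[ WARN:0@1.037] global loadsave.cpp:1063 imwrite_ Unsupported depth image for selected encoder is fallbacked to CV_8U.
```

View pics/w1.png

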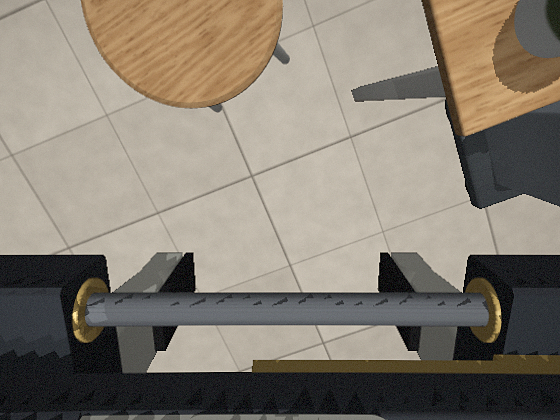

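The picture was taken before the arm had moved; it shows only the floor, the stool and the jaws. The call was refused because each row needs "hand".

```bash
python3 -c "
from h import *
go(.587,.12,.38,-129)"
```

```text
t 0.3 pos [0.2483 0.6275 0.2372] rpy [179.97  -0.   -21.59] F [-0.2  0.3  0.7] open 0.0878 | off [ 501.7  347.3 -142.5] roll 1.875
```

Call:
jog_arm(
  motion=[
    {"offset": [15,10,-30],"roll": 0.0,"hand": 87},
    {"offset": [45,30,-60],"roll": 0.1,"hand": 87},
    {"offset": [502,347,-142],"roll": 1.875,"hand": 87},
    {"offset": [502,347,-142],"roll": 1.875,"hand": 87},
    {"offset": [502,347,-142],"roll": 1.875,"hand": 87},
    {"offset": [502,347,-142],"roll": 1.875,"hand": 87},
    {"offset": [502,347,-142],"roll": 1.875,"hand": 87},
    {"offset": [502,347,-142],"roll": 1.875,"hand": 87},
    {"offset": [502,347,-142],"roll": 1.875,"hand": 87},
    {"offset": [502,347,-142],"roll": 1.875,"hand": 87},
    {"offset": [502,347,-142],"roll": 1.875,"hand": 87},
    {"offset": [502,347,-142],"roll": 1.875,"hand": 87},
    {"offset": [502,347,-142],"roll": 1.875,"hand": 87},
    {"offset": [502,347,-142],"roll": 1.875,"hand": 87},
    {"offset": [502,347,-142],"roll": 1.875,"hand": 87},
    {"offset": [502,347,-142],"roll": 1.875,"hand": 87},
    {"offset": [502,347,-142],"roll": 1.875,"hand": 87},
    {"offset": [502,347,-142],"roll": 1.875,"hand": 87},
    {"offset": [502,347,-142],"roll": 1.875,"hand": 87},
    {"offset": [502,347,-142],"roll": 1.875,"hand": 87},
  ],
)

```text
clock: 1.97
tool_pos: [0.587, 0.121, 0.3794]
orientation: [180.0, -0.0, -128.9]
force: [-0.1, 1.8, -0.2]
opening: 0.0873
```

```bash
cat >> h.py <<'E'
def wshot(name):
    o=ctrl.get_obs();s=cams.snapshot("wrist");np.save(name+".npy",dict(s,T=wristT(s,o)),allow_pickle=True)
    cv2.imwrite("pics/"+name+".png",np.clip(s["img"][:,:,::-1]*1.3,0,255).astype(np.uint8))
def wload(name): s=np.load(name+".npy",allow_pickle=True).item();return s,s["T"]
E
python3 - <<'E'
from h import *
o=ctrl.get_obs();print(o["joint_pos"]);go(.587,.12,.38,-129);wshot("w2")
E
```

```text
[ 30.3026  10.1915   4.6942  -0.0127 -84.5145 -69.1698]
t 1.97 pos [0.587  0.121  0.3794] rpy [ 179.98   -0.01 -128.87] F [-0.1  1.8 -0.2] open 0.0873 | off [ 0.8 -0.6 -0.6] roll 0.002
```

View pics/w2.png

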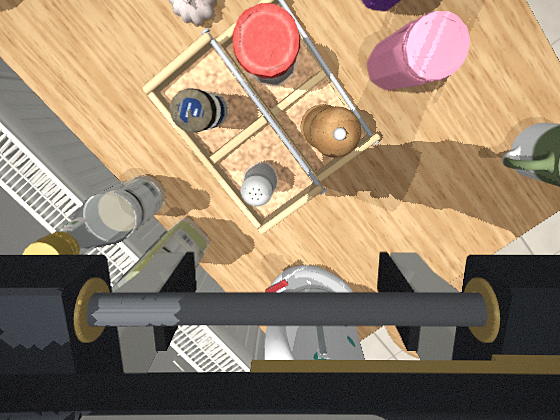

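The wrist view shows the mill knob at (340,134), the red lid at (266,41), the spice cap at (192,110) and the shaker top at (258,188). The upper rail runs from (209,36) to (319,190), and the outer back corners are at (148,92) and (263,229).

```bash
python3 - <<'E'
from h import *
s,T=wload("w2")
for n,uv,z in [("mill",(340,134),.188),("jar",(266,41),.181),("shaker",(258,188),.157),("spice",(193,110),.175),("railUR",(209,36),.093),("railUL",(319,190),.093),("backR",(148,92),.094),("backL",(263,229),.094),("frontrailL",(372,138),.043),("frontR",(285,2),.043),("pink",(443,44),.168)]: print(n,onz(s,uv,z,T))
go(.518,.113,.25,-129,True)
E
```

```text
mill [0.5166 0.1142 0.188 ]
jar [0.5192 0.0108 0.181 ]
shaker [0.6142 0.1096 0.157 ]
spice [0.6097 0.0123 0.175 ]
railUR [ 0.5595 -0.0451  0.093 ]
railUL [0.5705 0.1666 0.093 ]
backR [ 0.6522 -0.0454  0.094 ]
backL [0.6563 0.1621 0.094 ]
frontrailL [0.4775 0.1666 0.043 ]
frontR [ 0.4671 -0.0282  0.043 ]
pink [0.3958 0.1116 0.168 ]
t 2.02 pos [0.5869 0.1212 0.3795] rpy [ 179.99    0.   -128.86] F [ 0.1  0.4 -0.6] open 0.0868 | off [ 49.6  48.5 137.5] roll 0.002
```

Call:
jog_arm(
  motion=[
    {"offset": [10,10,20],"roll": 0,"hand": 80},
    {"offset": [30,29,60],"roll": 0,"hand": 80},
    {"offset": [50,48,95],"roll": 0,"hand": 80},
    {"offset": [50,48,130],"roll": 0,"hand": 80},
    {"offset": [50,48,160],"roll": 0,"hand": 80},
    {"offset": [50,48,180],"roll": 0,"hand": 80},
    {"offset": [50,48,200],"roll": 0,"hand": 80},
    {"offset": [50,48,215],"roll": 0,"hand": 80},
    {"offset": [50,48,225],"roll": 0,"hand": 80},
    {"offset": [50,48,227],"roll": 0,"hand": 80},
    {"offset": [50,48,227],"roll": 0,"hand": 35},
    {"offset": [50,48,227],"roll": 0,"hand": 35},
    {"offset": [50,48,227],"roll": 0,"hand": 35},
    {"offset": [50,48,227],"roll": 0,"hand": 35},
    {"offset": [50,48,227],"roll": 0,"hand": 35},
    {"offset": [50,48,227],"roll": 0,"hand": 35},
    {"offset": [50,48,227],"roll": 0,"hand": 35},
    {"offset": [50,48,227],"roll": 0,"hand": 35},
  ],
)

```text
clock: 3.52
tool_pos: [0.519, 0.1118, 0.1531]
orientation: [-180.0, 0.1, -129.0]
force: [-1.2, 0.3, 4.7]
opening: 0.0469
```

```bash
python3 - <<'E'
from h import *
go(.47,.315,.30,-129,True)
E
```

```text
t 3.52 pos [0.519  0.1118 0.1531] rpy [-179.98    0.05 -129.02] F [-1.2  0.3  4.7] open 0.0469 | off [-127.2  166.  -138.8] roll -0.0
```

Call:
jog_arm(
  motion=[
    {"offset": [0,0,-8],"roll": 0,"hand": 35},
    {"offset": [0,0,-25],"roll": 0,"hand": 35},
    {"offset": [0,0,-50],"roll": 0,"hand": 35},
    {"offset": [-6,8,-70],"roll": 0,"hand": 35},
    {"offset": [-18,23,-80],"roll": 0,"hand": 35},
    {"offset": [-35,46,-80],"roll": 0,"hand": 35},
    {"offset": [-55,72,-80],"roll": 0,"hand": 35},
    {"offset": [-75,98,-80],"roll": 0,"hand": 35},
    {"offset": [-93,122,-75],"roll": 0,"hand": 35},
    {"offset": [-108,142,-60],"roll": 0,"hand": 35},
    {"offset": [-119,156,-45],"roll": 0,"hand": 35},
    {"offset": [-125,164,-30],"roll": 0,"hand": 35},
    {"offset": [-127,166,-15],"roll": 0,"hand": 35},
    {"offset": [-127,166,-3],"roll": 0,"hand": 35},
    {"offset": [-127,166,6],"roll": 0,"hand": 35},
    {"offset": [-127,166,12],"roll": 0,"hand": 35},
    {"offset": [-127,166,16],"roll": 0,"hand": 35},
    {"offset": [-127,166,19],"roll": 0,"hand": 35},
    {"offset": [-127,166,19],"roll": 0,"hand": 35},
    {"offset": [-127,166,20],"roll": 0,"hand": 35},
  ],
)

```text
clock: 5.18
tool_pos: [0.4701, 0.3149, 0.1332]
orientation: [-180.0, 0.1, -129.0]
force: [0.1, 0.9, -1.3]
opening: 0.0468
```

```bash
python3 - <<'E'
from h import *
go(.615,.110,.30,-129,True)
wshot("w3")
E
```

```text
t 5.18 pos [0.4701 0.3149 0.1332] rpy [-179.99    0.06 -129.03] F [ 0.1  0.9 -1.3] open 0.0468 | off [  67.8 -241.6 -158.8] roll -0.0
```

View pics/w3.png

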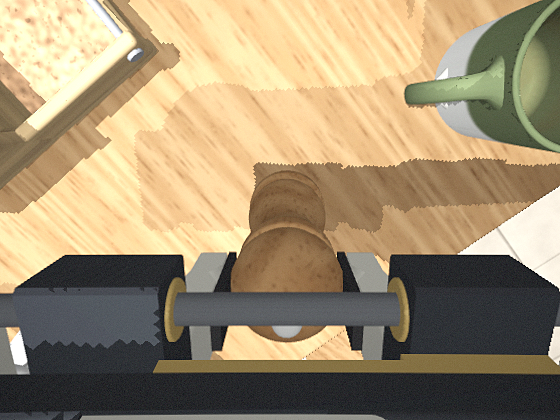

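The mill stands upright between the pads over the clear table, with the mug and the rack clear of it. I'll lower it the last 2 mm and release.

Call:
jog_arm(
  motion=[
    {"offset": [0,0,1],"roll": 0,"hand": 35},
    {"offset": [0,0,2],"roll": 0,"hand": 35},
    {"offset": [0,0,2],"roll": 0,"hand": 35},
    {"offset": [0,0,2],"roll": 0,"hand": 56},
    {"offset": [0,0,2],"roll": 0,"hand": 75},
    {"offset": [0,0,2],"roll": 0,"hand": 75},
    {"offset": [0,0,2],"roll": 0,"hand": 75},
    {"offset": [0,0,2],"roll": 0,"hand": 75},
    {"offset": [0,0,-10],"roll": 0,"hand": 75},
    {"offset": [0,0,-40],"roll": 0,"hand": 80},
    {"offset": [0,0,-80],"roll": 0,"hand": 80},
    {"offset": [0,0,-120],"roll": 0,"hand": 80},
    {"offset": [10,-36,-140],"roll": 0,"hand": 80},
    {"offset": [20,-72,-140],"roll": 0,"hand": 80},
    {"offset": [30,-108,-140],"roll": 0,"hand": 80},
    {"offset": [40,-144,-140],"roll": 0,"hand": 80},
    {"offset": [50,-180,-140],"roll": 0,"hand": 80},
    {"offset": [60,-215,-140],"roll": 0,"hand": 80},
    {"offset": [68,-241,-140],"roll": 0,"hand": 80},
    {"offset": [68,-241,-140],"roll": 0,"hand": 80},
  ],
)

```text
clock: 6.9
tool_pos: [0.616, 0.1063, 0.2716]
orientation: [-180.0, -0.1, -129.2]
force: [-0.4, 2.2, 0.7]
opening: 0.0801
```

```bash
python3 - <<'E'
from h import *
go(.615,.110,.126,-129,True)
t=cams.snapshot("top");cv2.imwrite("pics/t1.png",t["img"][:,:,::-1])
E
```

```text
t 6.9 pos [0.616  0.1063 0.2716] rpy [-179.99   -0.1  -129.23] F [-0.4  2.2  0.7] open 0.0801 | off [ -2.5   3.1 153.6] roll -0.004
```

View pics/t1.png

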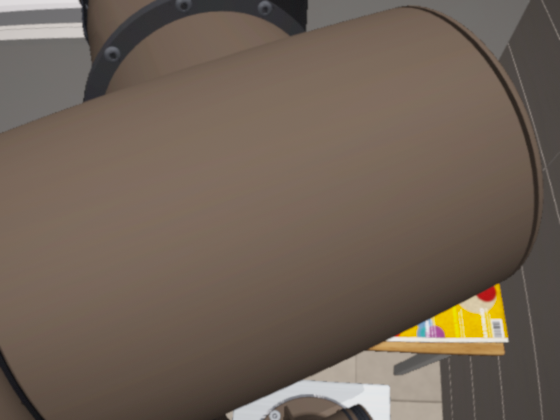

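The arm hides the rack in this top view. It is still settling onto the commanded spot, so I only need to go down.

Call:
jog_arm(
  motion=[
    {"offset": [0,0,20],"roll": 0,"hand": 80},
    {"offset": [0,0,55],"roll": 0,"hand": 80},
    {"offset": [0,0,90],"roll": 0,"hand": 80},
    {"offset": [0,0,115],"roll": 0,"hand": 80},
    {"offset": [0,0,135],"roll": 0,"hand": 80},
    {"offset": [0,0,147],"roll": 0,"hand": 80},
    {"offset": [0,0,153],"roll": 0,"hand": 80},
    {"offset": [0,0,155],"roll": 0,"hand": 70},
    {"offset": [0,0,155],"roll": 0,"hand": 60},
    {"offset": [0,0,155],"roll": 0,"hand": 52},
    {"offset": [0,0,155],"roll": 0,"hand": 46},
    {"offset": [0,0,155],"roll": 0,"hand": 40},
    {"offset": [0,0,155],"roll": 0,"hand": 35},
    {"offset": [0,0,155],"roll": 0,"hand": 35},
    {"offset": [0,0,155],"roll": 0,"hand": 35},
    {"offset": [0,0,155],"roll": 0,"hand": 35},
  ],
)

```text
clock: 8.28
tool_pos: [0.6148, 0.1103, 0.1183]
orientation: [-179.9, 0.1, -129.0]
force: [2.2, -1.2, 5.3]
opening: 0.0385
```

```bash
python3 - <<'E'
from h import *
go(.511,.118,.076,-129,True)
E
```

```text
t 8.28 pos [0.6148 0.1103 0.1183] rpy [-179.94    0.07 -129.01] F [ 2.2 -1.2  5.3] open 0.0385 | off [59.4 85.6 50.2] roll -0.0
```

The opening is 38.5 mm, below the 44 mm body, so I'll look at the grasp.

```bash
python3 - <<'E'
from h import *
wshot("w4")
E
```

```text
(no output)
```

View pics/w4.png

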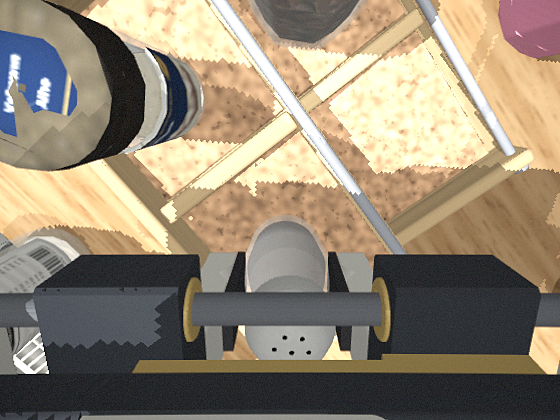

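```bash
python3 - <<'E'
from h import *
s,T=wload("w4");Q=T@np.linalg.inv(s["T_tool_cam"])
for uv in [(290,335),(292,345)]:
    for z in (.15,.158): p=onz(s,uv,z,T);print(uv,z,p,"tool mm",1000*(np.linalg.inv(Q)@np.r_[p,1])[:3])
# pad inner edges and shaker body bottom
for x in (-10,0,10):
    for y in (-22,22):
        pt=np.linalg.inv(s["T_tool_cam"])@[x/1e3,y/1e3,-.008,1];print(x,y,cv2.projectPoints(pt[None,:3],np.zeros(3),np.zeros(3),s["K"],s["D"])[0].ravel())
go(.6,.1,.1,-129)
E
```

```text
(290, 335) 0.15 [0.6167 0.117  0.15  ] tool mm [ -6.5145   2.7192 -31.6802]
(290, 335) 0.158 [0.6132 0.1126 0.158 ] tool mm [ -0.8626   2.628  -39.6866]
(292, 345) 0.15 [0.6189 0.1209 0.15  ] tool mm [-10.8132   3.4766 -31.676 ]
(292, 345) 0.158 [0.6152 0.1161 0.158 ] tool mm [ -4.8642   3.3331 -39.6827]
-10 -22 [232.6829 308.6871]
-10 22 [333.7501 308.6872]
0 -22 [231.7427 287.971 ]
0 22 [334.5797 287.9721]
10 -22 [230.7606 266.5248]
10 22 [335.4463 266.527 ]
t 8.33 pos [0.6148 0.1103 0.1183] rpy [-179.94    0.06 -129.01] F [ 1.2 -0.8  4.7] open 0.0385 | off [17.3  5.1 18.3] roll -0.0
```

```bash
python3 - <<'E'
from h import *
s,T=wload("w4");Q=np.linalg.inv(T@np.linalg.inv(s["T_tool_cam"]))
for uv,z in [((286,217),.07),((247,250),.08),((328,250),.08),((290,205),.07)]:
    print(uv,z,1000*(Q@np.r_[onz(s,uv,z,T),1])[:3])
im=cv2.imread("pics/w4.png");cr=cv2.resize(im[190:380,180:400],None,fx=3,fy=3,interpolation=cv2.INTER_CUBIC)
for x0,c in ((-6,(0,0,255)),):
  for h,r in ((0,22),(66,22),(90,10)):
    a=np.linspace(0,2*np.pi,60);P=np.c_[(x0+r*np.cos(a))/1e3,(2+r*np.sin(a))/1e3,np.full(60,.1183-.07-h/1e3),np.ones(60)]
    p=cv2.projectPoints((P@np.linalg.inv(s["T_tool_cam"]).T)[:,:3],np.zeros(3),np.zeros(3),s["K"],s["D"])[0].reshape(-1,2)
    cv2.polylines(cr,[((p-[180,190])*3).astype(np.int32)],True,c,1)
cv2.imwrite("pics/w4c.png",cr)
E
```

```text
(286, 217) 0.07 [14.2554  1.1517 48.2976]
(247, 250) 0.08 [ -1.7325 -20.3858  38.3381]
(328, 250) 0.08 [-1.7092 24.3535 38.2922]
(290, 205) 0.07 [21.3115  3.3985 48.2871]Traceback (most recent call last):
  File "<stdin>", line 9, in <module>
cv2.error: OpenCV(4.12.0) /io/opencv/modules/calib3d/src/calibration_base.cpp:1490: error: (-215:Assertion failed) npoints >= 0 && (depth == CV_32F || depth == CV_64F) in function 'projectPoints'
```

The shaker stands upright but about 7 mm off the pad centre along tool x. I'll regrasp it centred.

Call:
jog_arm(
  motion=[
    {"offset": [0,0,0],"roll": 0,"hand": 50},
    {"offset": [0,0,0],"roll": 0,"hand": 62},
    {"offset": [0,0,0],"roll": 0,"hand": 62},
    {"offset": [-3,1,0],"roll": 0,"hand": 62},
    {"offset": [-7,2,0],"roll": 0,"hand": 62},
    {"offset": [-7,2,0],"roll": 0,"hand": 62},
    {"offset": [-7,2,0],"roll": 0,"hand": 55},
    {"offset": [-7,2,0],"roll": 0,"hand": 48},
    {"offset": [-7,2,0],"roll": 0,"hand": 44},
    {"offset": [-7,2,0],"roll": 0,"hand": 35},
    {"offset": [-7,2,0],"roll": 0,"hand": 35},
    {"offset": [-7,2,0],"roll": 0,"hand": 35},
    {"offset": [-7,2,0],"roll": 0,"hand": 35},
  ],
)

```text
clock: 9.42
tool_pos: [0.6172, 0.1169, 0.1178]
orientation: [-180.0, 0.0, -129.0]
force: [0.6, -0.2, 0.8]
opening: 0.0385
```

```bash
python3 - <<'E'
from h import *
go(.511,.118,.076,-129,True)
s=cams.snapshot("wrist");im=np.clip(s["img"][:,:,::-1]*1.3,0,255).astype(np.uint8)
cr=cv2.resize(im[190:380,180:400],None,fx=2.5,fy=2.5,interpolation=cv2.INTER_CUBIC)
for h,r in ((0,22),(66,22),(90,10)):
    a=np.linspace(0,2*np.pi,60);P=np.c_[r*np.cos(a)/1e3,r*np.sin(a)/1e3,np.full(60,.1183-.07-h/1e3),np.ones(60)]
    p=cv2.projectPoints(np.ascontiguousarray((P@np.linalg.inv(s["T_tool_cam"]).T)[:,:3]),np.zeros(3),np.zeros(3),s["K"],s["D"])[0].reshape(-1,2)
    cv2.polylines(cr,[((p-[180,190])*2.5).astype(np.int32)],True,(0,0,255),1)
cv2.imwrite("pics/w5.png",cr)
E
```

```text
t 9.42 pos [0.6172 0.1169 0.1178] rpy [-179.98    0.02 -129.02] F [ 0.6 -0.2  0.8] open 0.0385 | off [66.  83.2 49.7] roll -0.0
```

View pics/w5.png

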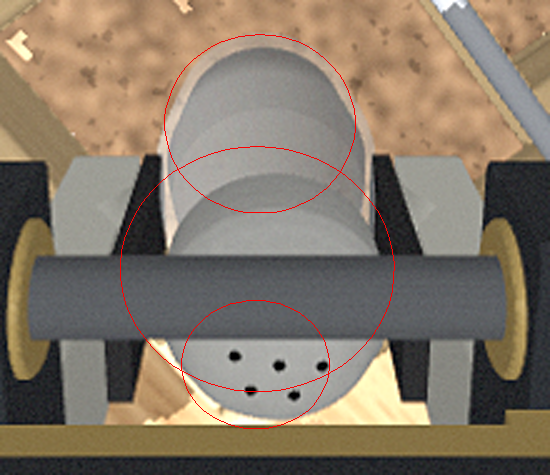

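Call:
jog_arm(
  motion=[
    {"offset": [0,0,-5],"roll": 0,"hand": 35},
    {"offset": [0,0,-18],"roll": 0,"hand": 35},
    {"offset": [0,0,-36],"roll": 0,"hand": 35},
    {"offset": [3,4,-50],"roll": 0,"hand": 35},
    {"offset": [12,15,-55],"roll": 0,"hand": 35},
    {"offset": [25,32,-55],"roll": 0,"hand": 35},
    {"offset": [40,50,-55],"roll": 0,"hand": 35},
    {"offset": [52,66,-52],"roll": 0,"hand": 35},
    {"offset": [61,77,-45],"roll": 0,"hand": 35},
    {"offset": [65,82,-35],"roll": 0,"hand": 35},
    {"offset": [66,83,-22],"roll": 0,"hand": 35},
    {"offset": [66,83,-7],"roll": 0,"hand": 35},
    {"offset": [66,83,8],"roll": 0,"hand": 35},
    {"offset": [66,83,20],"roll": 0,"hand": 35},
    {"offset": [66,83,30],"roll": 0,"hand": 35},
    {"offset": [66,83,38],"roll": 0,"hand": 35},
    {"offset": [66,83,43],"roll": 0,"hand": 35},
    {"offset": [66,83,47],"roll": 0,"hand": 35},
    {"offset": [66,83,48],"roll": 0,"hand": 35},
    {"offset": [66,83,49],"roll": 0,"hand": 35},
  ],
)

```text
clock: 11.13
tool_pos: [0.5111, 0.118, 0.0687]
orientation: [-180.0, 0.0, -129.0]
force: [-0.2, 0.2, -1.4]
opening: 0.0387
```

```bash
python3 - <<'E'
from h import *
go(.511,.118,.076,-129,True); wshot("w6")
E
```

```text
t 11.13 pos [0.5111 0.118  0.0687] rpy [-179.99    0.01 -129.01] F [-0.2  0.2 -1.4] open 0.0387 | off [0.1 0.1 0.7] roll -0.0
```

View pics/w6.png

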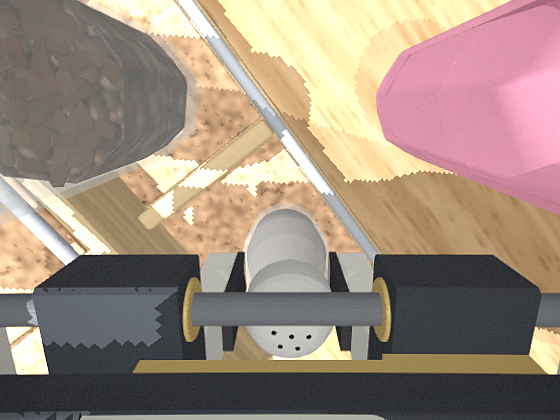

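The shaker hangs upright in the front left bay, with the jar (left) and the pink look-alike (right) both clear. Next I'll set it down and open only a little.

Call:
jog_arm(
  motion=[
    {"offset": [0,0,1],"roll": 0,"hand": 35},
    {"offset": [0,0,2],"roll": 0,"hand": 35},
    {"offset": [0,0,2],"roll": 0,"hand": 35},
    {"offset": [0,0,2],"roll": 0,"hand": 42},
    {"offset": [0,0,2],"roll": 0,"hand": 48},
    {"offset": [0,0,2],"roll": 0,"hand": 50},
    {"offset": [0,0,2],"roll": 0,"hand": 50},
    {"offset": [0,0,2],"roll": 0,"hand": 50},
    {"offset": [0,0,-8],"roll": 0,"hand": 50},
    {"offset": [0,0,-28],"roll": 0,"hand": 50},
    {"offset": [0,0,-60],"roll": 0,"hand": 60},
    {"offset": [0,0,-100],"roll": 0,"hand": 70},
    {"offset": [0,0,-140],"roll": 0,"hand": 80},
    {"offset": [0,0,-175],"roll": 0,"hand": 80},
  ],
)

```text
clock: 12.35
tool_pos: [0.5109, 0.1177, 0.2471]
orientation: [-179.9, 0.1, -129.0]
force: [1.0, 1.4, -0.4]
opening: 0.0711
```

```bash
python3 - <<'E'
from h import *
go(.470,.315,.139,-129,True)
E
```

```text
t 12.35 pos [0.5109 0.1177 0.2471] rpy [-179.94    0.09 -129.01] F [ 1.   1.4 -0.4] open 0.0711 | off [-127.4  156.1  116.2] roll -0.0
```

Call:
jog_arm(
  motion=[
    {"offset": [-20,25,0],"roll": 0,"hand": 80},
    {"offset": [-45,55,0],"roll": 0,"hand": 80},
    {"offset": [-70,86,0],"roll": 0,"hand": 80},
    {"offset": [-93,114,0],"roll": 0,"hand": 80},
    {"offset": [-112,138,0],"roll": 0,"hand": 80},
    {"offset": [-123,152,0],"roll": 0,"hand": 80},
    {"offset": [-127,156,5],"roll": 0,"hand": 80},
    {"offset": [-127,156,30],"roll": 0,"hand": 80},
    {"offset": [-127,156,60],"roll": 0,"hand": 80},
    {"offset": [-127,156,85],"roll": 0,"hand": 80},
    {"offset": [-127,156,102],"roll": 0,"hand": 80},
    {"offset": [-127,156,112],"roll": 0,"hand": 80},
    {"offset": [-127,156,112],"roll": 0,"hand": 70},
    {"offset": [-127,156,112],"roll": 0,"hand": 60},
    {"offset": [-127,156,112],"roll": 0,"hand": 50},
    {"offset": [-127,156,112],"roll": 0,"hand": 38},
    {"offset": [-127,156,112],"roll": 0,"hand": 35},
    {"offset": [-127,156,112],"roll": 0,"hand": 35},
    {"offset": [-127,156,112],"roll": 0,"hand": 35},
  ],
)

```text
clock: 13.93
tool_pos: [0.4701, 0.3153, 0.1326]
orientation: [-180.0, 0.1, -129.0]
force: [-2.4, -0.0, 4.4]
opening: 0.047
```

```bash
python3 - <<'E'
from h import *
go(.611,.112,.212,-129,True)
E
```

```text
t 13.93 pos [0.4701 0.3153 0.1326] rpy [-180.      0.1  -129.01] F [-2.4 -0.   4.4] open 0.047 | off [  69.1 -237.5  -71.5] roll -0.0
```

Call:
jog_arm(
  motion=[
    {"offset": [0,0,-6],"roll": 0,"hand": 35},
    {"offset": [0,0,-22],"roll": 0,"hand": 35},
    {"offset": [0,0,-48],"roll": 0,"hand": 35},
    {"offset": [2,-6,-78],"roll": 0,"hand": 35},
    {"offset": [6,-20,-102],"roll": 0,"hand": 35},
    {"offset": [12,-42,-115],"roll": 0,"hand": 35},
    {"offset": [19,-67,-118],"roll": 0,"hand": 35},
    {"offset": [27,-94,-118],"roll": 0,"hand": 35},
    {"offset": [35,-121,-118],"roll": 0,"hand": 35},
    {"offset": [43,-148,-118],"roll": 0,"hand": 35},
    {"offset": [51,-174,-118],"roll": 0,"hand": 35},
    {"offset": [58,-198,-118],"roll": 0,"hand": 35},
    {"offset": [63,-217,-118],"roll": 0,"hand": 35},
    {"offset": [67,-230,-116],"roll": 0,"hand": 35},
    {"offset": [69,-237,-112],"roll": 0,"hand": 35},
    {"offset": [69,-237,-106],"roll": 0,"hand": 35},
    {"offset": [69,-237,-100],"roll": 0,"hand": 35},
    {"offset": [69,-237,-95],"roll": 0,"hand": 35},
    {"offset": [69,-237,-95],"roll": 0,"hand": 35},
  ],
)

```text
clock: 15.52
tool_pos: [0.6091, 0.1127, 0.2249]
orientation: [179.9, -0.1, -129.0]
force: [0.6, 0.2, -3.3]
opening: 0.047
```

```bash
python3 - <<'E'
from h import *
go(.611,.112,.2106,-129,True);wshot("w7")
E
```

```text
t 15.52 pos [0.6091 0.1127 0.2249] rpy [ 179.91   -0.11 -128.96] F [ 0.6  0.2 -3.3] open 0.047 | off [-0.7 -1.9 22.3] roll 0.001
```

View pics/w7.png

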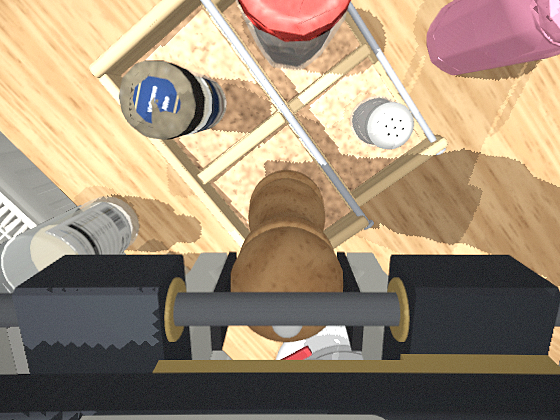

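The shaker stands in the front left bay. The mill hangs upright over the back left bay. I'll check the bay's edges from this close view, using the upper rail's left end at (368,222), the divider's rear end at (203,180) and the right back corner at (95,70).

```bash
python3 - <<'E'
from h import *
s,T=wload("w7")
for n,uv,z in [("railUL",(368,222),.093),("divider rear",(203,180),.09),("backR outer",(95,70),.094),("rail at divider",(294,105),.093),("front rail L",(437,138),.043),("front rail/div",(372,43),.043),("spice cap",(158,100),.175)]: print(n,onz(s,uv,z,T))
E
```

```text
railUL [0.5664 0.1676 0.093 ]
divider rear [0.6478 0.058  0.09  ]
backR outer [ 0.6521 -0.049   0.094 ]
rail at divider [0.5562 0.0587 0.093 ]
front rail L [0.4739 0.1619 0.043 ]
front rail/div [0.4742 0.0617 0.043 ]
spice cap [0.6111 0.0114 0.175 ]
```

Call:
jog_arm(
  motion=[
    {"offset": [1,1,4],"roll": 0,"hand": 35},
    {"offset": [2.5,3,9],"roll": 0,"hand": 35},
    {"offset": [2.5,3,14],"roll": 0,"hand": 35},
    {"offset": [2.5,3,18],"roll": 0,"hand": 35},
    {"offset": [2.5,3,21],"roll": 0,"hand": 35},
    {"offset": [2.5,3,23],"roll": 0,"hand": 35},
    {"offset": [2.5,3,24],"roll": 0,"hand": 35},
    {"offset": [2.5,3,24],"roll": 0,"hand": 35},
    {"offset": [2.5,3,24],"roll": 0,"hand": 35},
  ],
)

```text
clock: 16.32
tool_pos: [0.6066, 0.1119, 0.2027]
orientation: [-180.0, 0.0, -129.0]
force: [-0.0, 0.9, -1.9]
opening: 0.0472
```

```bash
python3 - <<'E'
from h import *
go(.5195,.010,.30,-129,True)
E
```

```text
t 16.32 pos [0.6066 0.1119 0.2027] rpy [-179.99    0.02 -129.02] F [-0.   0.9 -1.9] open 0.0472 | off [134.    3.5 -89.4] roll -0.0
```

Call:
jog_arm(
  motion=[
    {"offset": [0,0,1],"roll": 0,"hand": 35},
    {"offset": [0,0,2],"roll": 0,"hand": 35},
    {"offset": [0,0,2],"roll": 0,"hand": 35},
    {"offset": [0,0,2],"roll": 0,"hand": 55},
    {"offset": [0,0,2],"roll": 0,"hand": 75},
    {"offset": [0,0,2],"roll": 0,"hand": 75},
    {"offset": [0,0,2],"roll": 0,"hand": 75},
    {"offset": [0,0,2],"roll": 0,"hand": 75},
    {"offset": [0,0,-10],"roll": 0,"hand": 80},
    {"offset": [0,0,-40],"roll": 0,"hand": 80},
    {"offset": [0,0,-75],"roll": 0,"hand": 87},
    {"offset": [20,1,-89],"roll": 0,"hand": 87},
    {"offset": [55,2,-89],"roll": 0,"hand": 87},
    {"offset": [90,3,-89],"roll": 0,"hand": 87},
    {"offset": [120,3,-89],"roll": 0,"hand": 87},
    {"offset": [134,3,-89],"roll": 0,"hand": 87},
    {"offset": [134,3,-89],"roll": 0,"hand": 87},
  ],
)

```text
clock: 17.73
tool_pos: [0.5181, 0.0078, 0.2923]
orientation: [-180.0, 0.1, -129.1]
force: [-0.7, 0.1, 0.6]
opening: 0.087
```

```bash
python3 - <<'E'
from h import *
go(.5195,.010,.147,-129,True)
E
```

```text
t 17.73 pos [0.5181 0.0078 0.2923] rpy [-179.97    0.05 -129.11] F [-0.7  0.1  0.6] open 0.087 | off [ -2.4   0.4 153.3] roll -0.002
```

Call:
jog_arm(
  motion=[
    {"offset": [0,0,20],"roll": 0,"hand": 87},
    {"offset": [0,0,55],"roll": 0,"hand": 87},
    {"offset": [0,0,90],"roll": 0,"hand": 87},
    {"offset": [0,0,117],"roll": 0,"hand": 87},
    {"offset": [0,0,135],"roll": 0,"hand": 87},
    {"offset": [0,0,147],"roll": 0,"hand": 87},
    {"offset": [0,0,153],"roll": 0,"hand": 87},
    {"offset": [0,0,153],"roll": 0,"hand": 80},
    {"offset": [0,0,153],"roll": 0,"hand": 72},
    {"offset": [0,0,153],"roll": 0,"hand": 66},
    {"offset": [0,0,153],"roll": 0,"hand": 60},
    {"offset": [0,0,153],"roll": 0,"hand": 45},
    {"offset": [0,0,153],"roll": 0,"hand": 45},
    {"offset": [0,0,153],"roll": 0,"hand": 45},
    {"offset": [0,0,153],"roll": 0,"hand": 45},
  ],
)

```text
clock: 18.98
tool_pos: [0.5206, 0.0099, 0.1395]
orientation: [-179.9, 0.1, -129.0]
force: [0.5, 1.1, 5.9]
opening: 0.0628
```

```bash
python3 - <<'E'
from h import *
go(.470,.315,.127,-129,True)
E
```

```text
t 18.98 pos [0.5206 0.0099 0.1395] rpy [-179.93    0.09 -129.01] F [0.5 1.1 5.9] open 0.0628 | off [-205.2  231.4   20.5] roll -0.0
```

Call:
jog_arm(
  motion=[
    {"offset": [0,0,0],"roll": 0,"hand": 45},
    {"offset": [0,0,0],"roll": 0,"hand": 45},
    {"offset": [0,0,0],"roll": 0,"hand": 45},
    {"offset": [0,0,-6],"roll": 0,"hand": 45},
    {"offset": [0,0,-22],"roll": 0,"hand": 45},
    {"offset": [0,0,-48],"roll": 0,"hand": 45},
    {"offset": [0,0,-78],"roll": 0,"hand": 45},
    {"offset": [0,0,-105],"roll": 0,"hand": 45},
    {"offset": [-5,6,-122],"roll": 0,"hand": 45},
    {"offset": [-16,18,-130],"roll": 0,"hand": 45},
    {"offset": [-32,36,-130],"roll": 0,"hand": 45},
    {"offset": [-51,58,-130],"roll": 0,"hand": 45},
    {"offset": [-71,80,-130],"roll": 0,"hand": 45},
    {"offset": [-91,103,-130],"roll": 0,"hand": 45},
    {"offset": [-111,126,-130],"roll": 0,"hand": 45},
    {"offset": [-131,148,-130],"roll": 0,"hand": 45},
    {"offset": [-151,170,-125],"roll": 0,"hand": 45},
    {"offset": [-170,192,-112],"roll": 0,"hand": 45},
    {"offset": [-186,210,-92],"roll": 0,"hand": 45},
    {"offset": [-198,223,-68],"roll": 0,"hand": 45},
  ],
)

```text
clock: 20.65
tool_pos: [0.4704, 0.306, 0.2064]
orientation: [180.0, 0.1, -129.0]
force: [-0.1, 0.2, -3.5]
opening: 0.0625
```

```bash
python3 - <<'E'
from h import *
go(.470,.315,.1275,-129,True)
E
```

```text
t 20.65 pos [0.4704 0.306  0.2064] rpy [ 179.97    0.07 -128.96] F [-0.1  0.2 -3.5] open 0.0625 | off [-6.6  5.9 86.9] roll 0.001
```

Call:
jog_arm(
  motion=[
    {"offset": [-4,4,18],"roll": 0,"hand": 45},
    {"offset": [-7,7,38],"roll": 0,"hand": 45},
    {"offset": [-7,7,56],"roll": 0,"hand": 45},
    {"offset": [-7,7,70],"roll": 0,"hand": 45},
    {"offset": [-7,7,79],"roll": 0,"hand": 45},
    {"offset": [-7,7,84],"roll": 0,"hand": 45},
    {"offset": [-7,7,86],"roll": 0,"hand": 45},
    {"offset": [-7,7,87],"roll": 0,"hand": 45},
    {"offset": [-7,7,87],"roll": 0,"hand": 45},
  ],
)

```text
clock: 21.4
tool_pos: [0.4704, 0.314, 0.1202]
orientation: [-180.0, 0.0, -129.0]
force: [0.4, -0.1, -2.7]
opening: 0.0626
```

```bash
python3 - <<'E'
from h import *
go(.470,.315,.1275,-129,True)
go(.611,.0115,.280,-92,True)
E
```

```text
t 21.4 pos [0.4704 0.314  0.1202] rpy [-180.      0.05 -129.03] F [ 0.4 -0.1 -2.7] open 0.0626 | off [-0.5  1.   0.7] roll -0.0
t 21.4 pos [0.4704 0.314  0.1202] rpy [-180.      0.05 -129.03] F [ 0.4 -0.1 -2.7] open 0.0626 | off [ 146.3 -299.7 -152. ] roll -0.646
```

Call:
jog_arm(
  motion=[
    {"offset": [0,0,1],"roll": 0,"hand": 45},
    {"offset": [0,0,2],"roll": 0,"hand": 45},
    {"offset": [0,0,2],"roll": 0,"hand": 45},
    {"offset": [0,0,2],"roll": 0,"hand": 65},
    {"offset": [0,0,2],"roll": 0,"hand": 82},
    {"offset": [0,0,2],"roll": 0,"hand": 82},
    {"offset": [0,0,2],"roll": 0,"hand": 82},
    {"offset": [0,0,2],"roll": 0,"hand": 82},
    {"offset": [0,0,-10],"roll": 0,"hand": 82},
    {"offset": [0,0,-40],"roll": 0,"hand": 82},
    {"offset": [0,0,-80],"roll": 0,"hand": 82},
    {"offset": [0,0,-120],"roll": 0,"hand": 82},
    {"offset": [5,-10,-165],"roll": 0,"hand": 80},
    {"offset": [20,-41,-165],"roll": -0.1,"hand": 80},
    {"offset": [36,-74,-165],"roll": -0.2,"hand": 80},
    {"offset": [52,-107,-165],"roll": -0.3,"hand": 80},
    {"offset": [68,-140,-165],"roll": -0.4,"hand": 80},
    {"offset": [84,-173,-165],"roll": -0.5,"hand": 80},
    {"offset": [100,-206,-165],"roll": -0.6,"hand": 80},
    {"offset": [116,-238,-165],"roll": -0.646,"hand": 80},
  ],
)

```text
clock: 23.07
tool_pos: [0.5826, 0.072, 0.2847]
orientation: [-180.0, 0.0, -91.7]
force: [-0.0, 0.8, 0.5]
opening: 0.0801
```

```bash
python3 - <<'E'
from h import *
go(.611,.0115,.280,-92,True)
E
```

```text
t 23.07 pos [0.5826 0.072  0.2847] rpy [-179.99    0.    -91.67] F [-0.   0.8  0.5] open 0.0801 | off [ 59.7 -30.2  12.7] roll 0.006
```

Call:
jog_arm(
  motion=[
    {"offset": [25,-12,0],"roll": 0.005,"hand": 75},
    {"offset": [48,-24,0],"roll": 0.005,"hand": 75},
    {"offset": [60,-29.5,0],"roll": 0.005,"hand": 75},
    {"offset": [60.5,-29.5,15],"roll": 0.005,"hand": 75},
    {"offset": [60.5,-29.5,50],"roll": 0.005,"hand": 75},
    {"offset": [60.5,-29.5,85],"roll": 0.005,"hand": 75},
    {"offset": [60.5,-29.5,115],"roll": 0.005,"hand": 75},
    {"offset": [60.5,-29.5,135],"roll": 0.005,"hand": 75},
    {"offset": [60.5,-29.5,146],"roll": 0.005,"hand": 75},
    {"offset": [60.5,-29.5,149],"roll": 0.005,"hand": 70},
    {"offset": [60.5,-29.5,149],"roll": 0.005,"hand": 60},
    {"offset": [60.5,-29.5,149],"roll": 0.005,"hand": 52},
    {"offset": [60.5,-29.5,149],"roll": 0.005,"hand": 46},
    {"offset": [60.5,-29.5,149],"roll": 0.005,"hand": 40},
    {"offset": [60.5,-29.5,149],"roll": 0.005,"hand": 30},
    {"offset": [60.5,-29.5,149],"roll": 0.005,"hand": 30},
    {"offset": [60.5,-29.5,149],"roll": 0.005,"hand": 30},
    {"offset": [60.5,-29.5,149],"roll": 0.005,"hand": 30},
  ],
)

```text
clock: 24.57
tool_pos: [0.6101, 0.0124, 0.1366]
orientation: [-179.9, 0.0, -92.3]
force: [0.4, -0.3, 5.7]
opening: 0.0404
```

```bash
python3 - <<'E'
from h import *
go(.512,.007,.0945,-182,True); wshot("w8")
E
```

```text
t 24.57 pos [0.6101 0.0124 0.1366] rpy [-179.9     0.01  -92.27] F [ 0.4 -0.3  5.7] open 0.0404 | off [ 9.3 97.9 50. ] roll 1.566
```

View pics/w8.png

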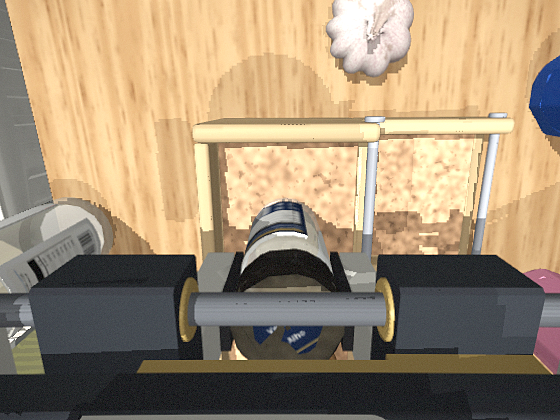

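The spice jar is gripped squarely (opening 40.4 mm) and upright. I'll lift it above the mill's top, turn it a quarter and move it to the front bay.

Call:
jog_arm(
  motion=[
    {"offset": [0,0,-6],"roll": 0,"hand": 30},
    {"offset": [0,0,-22],"roll": 0,"hand": 30},
    {"offset": [0,0,-48],"roll": 0,"hand": 30},
    {"offset": [0,0,-78],"roll": 0,"hand": 30},
    {"offset": [0,0,-98],"roll": 0.05,"hand": 30},
    {"offset": [0,4,-108],"roll": 0.15,"hand": 30},
    {"offset": [1,12,-110],"roll": 0.27,"hand": 30},
    {"offset": [2,22,-110],"roll": 0.39,"hand": 30},
    {"offset": [3,32,-110],"roll": 0.51,"hand": 30},
    {"offset": [4,42,-110],"roll": 0.63,"hand": 30},
    {"offset": [5,52,-110],"roll": 0.75,"hand": 30},
    {"offset": [6,62,-110],"roll": 0.87,"hand": 30},
    {"offset": [7,72,-110],"roll": 0.99,"hand": 30},
    {"offset": [8,82,-110],"roll": 1.11,"hand": 30},
    {"offset": [8.5,90,-110],"roll": 1.23,"hand": 30},
    {"offset": [9,95,-110],"roll": 1.35,"hand": 30},
    {"offset": [9,98,-110],"roll": 1.47,"hand": 30},
    {"offset": [9,98,-110],"roll": 1.53,"hand": 30},
    {"offset": [9,98,-110],"roll": 1.566,"hand": 30},
  ],
)

```text
clock: 26.2
tool_pos: [0.5105, 0.0072, 0.2457]
orientation: [180.0, -0.0, 177.8]
force: [0.9, -0.6, -0.5]
opening: 0.0407
```

```bash
python3 - <<'E'
from h import *
go(.512,.007,.0945,-182,True);print(ctrl.get_obs()["joint_pos"])
E
```

```text
t 26.2 pos [0.5105 0.0072 0.2457] rpy [179.99  -0.03 177.77] F [ 0.9 -0.6 -0.5] open 0.0407 | off [ -1.6  -0.1 159.2] roll -0.004
[  22.8573    4.6278  -18.9798   -0.0212  -66.4122 -115.079 ]
```

Call:
jog_arm(
  motion=[
    {"offset": [0,0,10],"roll": 0,"hand": 30},
    {"offset": [0,0,35],"roll": 0,"hand": 30},
    {"offset": [0,0,65],"roll": 0,"hand": 30},
    {"offset": [0,0,95],"roll": 0,"hand": 30},
    {"offset": [0,0,120],"roll": 0,"hand": 30},
    {"offset": [0,0,138],"roll": 0,"hand": 30},
    {"offset": [0,0,149],"roll": 0,"hand": 30},
    {"offset": [0,0,156],"roll": 0,"hand": 30},
    {"offset": [0,0,159],"roll": 0,"hand": 30},
    {"offset": [0,0,161],"roll": 0,"hand": 30},
    {"offset": [0,0,161],"roll": 0,"hand": 30},
    {"offset": [0,0,161],"roll": 0,"hand": 30},
  ],
)

```text
clock: 27.2
tool_pos: [0.5107, 0.0062, 0.0861]
orientation: [-179.9, -0.0, 178.1]
force: [-6.5, -4.6, 14.2]
opening: 0.0406
```

```bash
python3 - <<'E'
from h import *
go(.4695,.315,.28,-129,True);wshot("w9")
E
```

```text
t 27.2 pos [0.5107 0.0062 0.0861] rpy [-179.9    -0.03  178.07] F [-6.5 -4.6 14.2] open 0.0406 | off [  51.6  307.  -186.4] roll -0.924
```

View pics/w9.png

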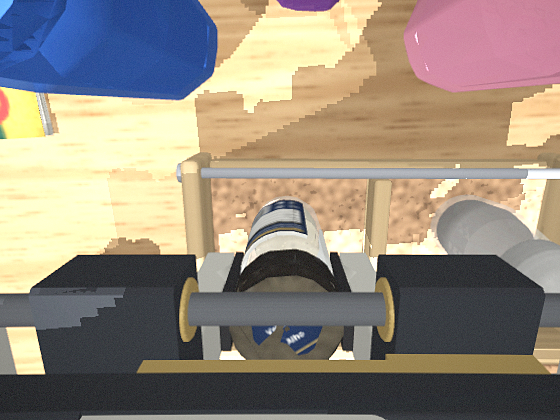

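The spice jar stands on the floor of the front right bay (14 N contact), clear of the rail and divider, and the shaker is at right. Next I'll release it and go for the tall jar.

Call:
jog_arm(
  motion=[
    {"offset": [0,0,-0.5],"roll": 0,"hand": 30},
    {"offset": [0,0,-1],"roll": 0,"hand": 40},
    {"offset": [0,0,-1],"roll": 0,"hand": 50},
    {"offset": [0,0,-1],"roll": 0,"hand": 58},
    {"offset": [0,0,-1],"roll": 0,"hand": 58},
    {"offset": [0,0,-1],"roll": 0,"hand": 58},
    {"offset": [0,0,-10],"roll": 0,"hand": 58},
    {"offset": [0,0,-35],"roll": 0,"hand": 58},
    {"offset": [0,0,-75],"roll": 0,"hand": 60},
    {"offset": [0,0,-115],"roll": 0,"hand": 70},
    {"offset": [0,0,-155],"roll": 0,"hand": 85},
    {"offset": [3,20,-186],"roll": -0.05,"hand": 87},
    {"offset": [10,60,-186],"roll": -0.16,"hand": 87},
    {"offset": [17,100,-186],"roll": -0.28,"hand": 87},
    {"offset": [24,140,-186],"roll": -0.4,"hand": 87},
    {"offset": [30,180,-186],"roll": -0.52,"hand": 87},
    {"offset": [37,220,-186],"roll": -0.64,"hand": 87},
    {"offset": [44,260,-186],"roll": -0.76,"hand": 87},
    {"offset": [50,295,-186],"roll": -0.88,"hand": 87},
    {"offset": [51.5,307,-186],"roll": -0.924,"hand": 87},
  ],
)

```text
clock: 28.92
tool_pos: [0.4696, 0.3199, 0.2709]
orientation: [180.0, 0.0, -128.5]
force: [1.1, 0.2, 0.8]
opening: 0.0874
```

```bash
python3 - <<'E'
from h import *
go(.4697,.315,.1275,-129,True)
E
```

```text
t 28.92 pos [0.4696 0.3199 0.2709] rpy [ 180.      0.04 -128.52] F [1.1 0.2 0.8] open 0.0874 | off [  3.9  -3.1 151.4] roll 0.008
```

Call:
jog_arm(
  motion=[
    {"offset": [0,0,15],"roll": 0.005,"hand": 87},
    {"offset": [0,0,40],"roll": 0.005,"hand": 87},
    {"offset": [0,0,60],"roll": 0.005,"hand": 87},
    {"offset": [0,0,68],"roll": 0.005,"hand": 87},
    {"offset": [0,0,70],"roll": 0.005,"hand": 87},
  ],
)

```text
clock: 29.33
tool_pos: [0.4698, 0.3152, 0.1994]
orientation: [180.0, -0.2, -129.4]
force: [0.0, 0.6, 0.5]
opening: 0.0869
```

```bash
python3 - <<'E'
from h import *
go(.4697,.315,.1275,-129,True)
E
```

```text
t 29.33 pos [0.4698 0.3152 0.1994] rpy [ 180.     -0.17 -129.36] F [0.  0.6 0.5] open 0.0869 | off [ 0.  -0.1 79.9] roll -0.006
```

Call:
jog_arm(
  motion=[
    {"offset": [0,0,20],"roll": 0,"hand": 87},
    {"offset": [0,0,45],"roll": 0,"hand": 87},
    {"offset": [0,0,65],"roll": 0,"hand": 87},
    {"offset": [0,0,76],"roll": 0,"hand": 87},
    {"offset": [0,0,80],"roll": 0,"hand": 80},
    {"offset": [0,0,80],"roll": 0,"hand": 70},
    {"offset": [0,0,80],"roll": 0,"hand": 64},
    {"offset": [0,0,80],"roll": 0,"hand": 55},
    {"offset": [0,0,80],"roll": 0,"hand": 45},
    {"offset": [0,0,80],"roll": 0,"hand": 45},
    {"offset": [0,0,80],"roll": 0,"hand": 45},
    {"offset": [0,0,80],"roll": 0,"hand": 45},
  ],
)

```text
clock: 30.33
tool_pos: [0.4714, 0.3165, 0.122]
orientation: [-180.0, 0.1, -129.3]
force: [1.8, -2.1, 6.2]
opening: 0.0622
```

```bash
python3 - <<'E'
from h import *
go(.606,.006,.210,-92,True)
E
```

```text
t 30.33 pos [0.4714 0.3165 0.122 ] rpy [-179.96    0.15 -129.34] F [ 1.8 -2.1  6.2] open 0.0622 | off [ 154.6 -301.   -80.2] roll -0.652
```

Call:
jog_arm(
  motion=[
    {"offset": [0,0,-6],"roll": 0,"hand": 45},
    {"offset": [0,0,-22],"roll": 0,"hand": 45},
    {"offset": [0,0,-50],"roll": 0,"hand": 45},
    {"offset": [2,-2,-82],"roll": 0,"hand": 45},
    {"offset": [8,-8,-115],"roll": 0,"hand": 45},
    {"offset": [20,-20,-142],"roll": 0,"hand": 45},
    {"offset": [37,-37,-158],"roll": 0,"hand": 45},
    {"offset": [57,-57,-164],"roll": 0,"hand": 45},
    {"offset": [77,-77,-165],"roll": 0,"hand": 45},
    {"offset": [97,-97,-165],"roll": 0,"hand": 45},
    {"offset": [117,-117,-165],"roll": 0,"hand": 45},
    {"offset": [137,-137,-165],"roll": 0,"hand": 45},
    {"offset": [156,-156,-165],"roll": -0.05,"hand": 45},
    {"offset": [173,-173,-165],"roll": -0.13,"hand": 45},
    {"offset": [187,-187,-165],"roll": -0.22,"hand": 45},
    {"offset": [197,-197,-165],"roll": -0.32,"hand": 45},
    {"offset": [202,-203,-165],"roll": -0.42,"hand": 45},
    {"offset": [203,-206,-165],"roll": -0.52,"hand": 45},
    {"offset": [200,-216,-165],"roll": -0.6,"hand": 45},
    {"offset": [193,-230,-165],"roll": -0.652,"hand": 45},
  ],
)

```text
clock: 32.0
tool_pos: [0.5245, 0.0204, 0.2856]
orientation: [179.9, 0.0, -91.8]
force: [-0.9, 0.2, -3.4]
opening: 0.0624
```

```bash
python3 - <<'E'
from h import *
go(.606,.006,.210,-92,True)
E
```

```text
t 32.0 pos [0.5245 0.0204 0.2856] rpy [179.93   0.05 -91.77] F [-0.9  0.2 -3.4] open 0.0624 | off [ 11.9 -82.   83.5] roll 0.004
```

Call:
jog_arm(
  motion=[
    {"offset": [3,-18,0],"roll": 0.004,"hand": 45},
    {"offset": [6,-38,0],"roll": 0.004,"hand": 45},
    {"offset": [9,-57,5],"roll": 0.004,"hand": 45},
    {"offset": [11,-71,15],"roll": 0.004,"hand": 45},
    {"offset": [12.5,-78,28],"roll": 0.004,"hand": 45},
    {"offset": [12.5,-80,42],"roll": 0.004,"hand": 45},
    {"offset": [12.5,-80,52],"roll": 0.004,"hand": 45},
    {"offset": [12.5,-80,57],"roll": 0.004,"hand": 45},
    {"offset": [12.5,-80,58],"roll": 0.004,"hand": 45},
    {"offset": [12.5,-80,58],"roll": 0.004,"hand": 45},
  ],
)

```text
clock: 32.83
tool_pos: [0.6049, 0.0056, 0.2276]
orientation: [180.0, -0.0, -92.2]
force: [0.9, -0.3, -3.8]
opening: 0.0621
```

```bash
python3 - <<'E'
from h import *
go(.606,.006,.210,-92,True);wshot("w10")
E
```

```text
t 32.83 pos [0.6049 0.0056 0.2276] rpy [179.98  -0.01 -92.22] F [ 0.9 -0.3 -3.8] open 0.0621 | off [-0.5 -1.1 25.6] roll -0.004
```

View pics/w10.png

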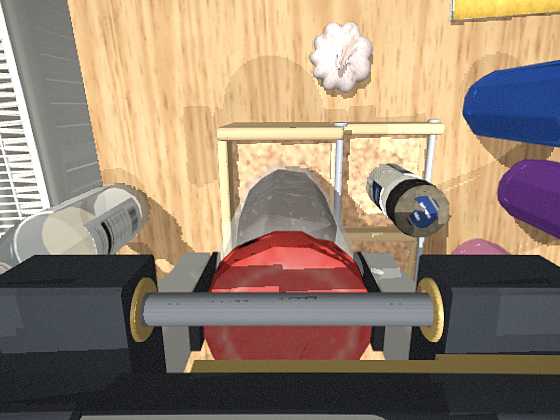

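The jar hangs upright over the back right bay, roughly centred between the back board (column 229) and the rail (column 338). The spice jar stands in front of it at (405,200).

```bash
python3 - <<'E'
from h import *
s,T=wload("w10")
for n,uv,z in [("board",(230,190),.094),("rail",(338,190),.093),("cheek inner",(285,139),.094),("spice cap",(426,208),.125)]: print(n,onz(s,uv,z,T))
E
```

```text
board [ 0.6486 -0.0056  0.094 ]
rail [ 0.5626 -0.0021  0.093 ]
cheek inner [ 0.6033 -0.0438  0.094 ]
spice cap [0.5041 0.0061 0.125 ]
```

Call:
jog_arm(
  motion=[
    {"offset": [0,0,4],"roll": 0,"hand": 45},
    {"offset": [0,0,10],"roll": 0,"hand": 45},
    {"offset": [0,0,16],"roll": 0,"hand": 45},
    {"offset": [0,0,20],"roll": 0,"hand": 45},
    {"offset": [0,0,23],"roll": 0,"hand": 45},
    {"offset": [0,0,25],"roll": 0,"hand": 45},
    {"offset": [0,0,26],"roll": 0,"hand": 45},
    {"offset": [0,0,26],"roll": 0,"hand": 45},
  ],
)

```text
clock: 33.55
tool_pos: [0.6053, 0.0055, 0.2013]
orientation: [180.0, -0.0, -92.2]
force: [-0.0, 0.8, -4.0]
opening: 0.0624
```

Call:
jog_arm(
  motion=[
    {"offset": [0,0,1],"roll": 0,"hand": 45},
    {"offset": [0,0,2],"roll": 0,"hand": 45},
    {"offset": [0,0,2],"roll": 0,"hand": 45},
  ],
)

```text
clock: 33.8
tool_pos: [0.6054, 0.0055, 0.1995]
orientation: [180.0, 0.0, -92.2]
force: [0.2, -0.9, -2.9]
opening: 0.0623
```

Call:
jog_arm(
  motion=[
    {"offset": [0,0,1],"roll": 0,"hand": 45},
    {"offset": [0,0,1],"roll": 0,"hand": 45},
    {"offset": [0,0,1],"roll": 0,"hand": 55},
    {"offset": [0,0,1],"roll": 0,"hand": 70},
    {"offset": [0,0,1],"roll": 0,"hand": 82},
    {"offset": [0,0,1],"roll": 0,"hand": 82},
    {"offset": [0,0,1],"roll": 0,"hand": 82},
    {"offset": [0,0,1],"roll": 0,"hand": 82},
    {"offset": [0,0,-10],"roll": 0,"hand": 82},
    {"offset": [0,0,-40],"roll": 0,"hand": 82},
    {"offset": [0,0,-80],"roll": 0,"hand": 82},
    {"offset": [0,0,-120],"roll": 0,"hand": 82},
  ],
)

```text
clock: 34.8
tool_pos: [0.6048, 0.0052, 0.3214]
orientation: [179.9, -0.0, -92.2]
force: [2.0, 0.6, 0.1]
opening: 0.0822
```

```bash
python3 - <<'E'
from h import *
go(.50,.38,.32,-92)
E
```

```text
t 34.8 pos [0.6048 0.0052 0.3214] rpy [179.93  -0.05 -92.23] F [2.  0.6 0.1] open 0.0822 | off [-370.5  119.3    1.3] roll -0.004
```

Call:
jog_arm(
  motion=[
    {"offset": [-10,5,-20],"roll": 0,"hand": 82},
    {"offset": [-533,326,-20],"roll": 0,"hand": 82},
    {"offset": [-533,326,-20],"roll": 0,"hand": 82},
    {"offset": [-533,326,-20],"roll": 0,"hand": 82},
    {"offset": [-533,326,-20],"roll": 0,"hand": 82},
    {"offset": [-533,326,-20],"roll": 0,"hand": 82},
    {"offset": [-533,326,-20],"roll": 0,"hand": 82},
    {"offset": [-533,326,-20],"roll": 0,"hand": 82},
    {"offset": [-533,326,-20],"roll": 0,"hand": 82},
    {"offset": [-533,326,-20],"roll": 0,"hand": 82},
    {"offset": [-533,326,-20],"roll": 0,"hand": 82},
    {"offset": [-533,326,-20],"roll": 0,"hand": 82},
    {"offset": [-533,326,-20],"roll": 0,"hand": 82},
    {"offset": [-533,326,-20],"roll": 0,"hand": 82},
    {"offset": [-533,326,-20],"roll": 0,"hand": 82},
    {"offset": [-533,326,-20],"roll": 0,"hand": 82},
    {"offset": [-533,326,-20],"roll": 0,"hand": 82},
    {"offset": [-533,326,-20],"roll": 0,"hand": 82},
  ],
)

```text
clock: 36.3
tool_pos: [0.2992, 0.5521, 0.3395]
orientation: [-180.0, -0.0, -92.1]
force: [-0.1, 0.7, 0.3]
opening: 0.0821
```

```bash
python3 - <<'E'
from h import *
t=cams.snapshot("top")["img"][110:310,210:400];s=cams.snapshot("side")["img"][120:320,200:380]
f=lambda a:cv2.resize(a,None,fx=2.1,fy=2.1,interpolation=cv2.INTER_CUBIC)
im=np.clip(np.hstack([f(t),f(s)])[:,:,::-1]*1.4,0,255).astype(np.uint8);print(im.shape);cv2.imwrite("pics/end.png",im)
E
```

```text
(420, 777, 3)
```

View pics/end.png

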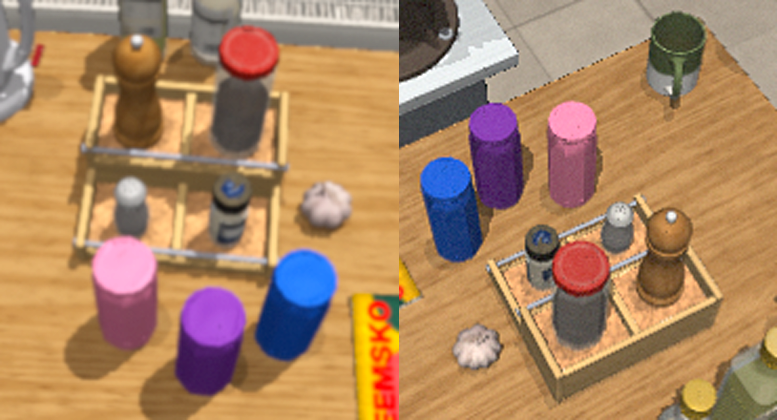

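All four stand upright in the right bays, and the garlic, mug and look-alikes are undisturbed. I'm handing the job in.

```bash
python3 -c "
from plant import order
print(order.close_job())"
```

```text
the job is handed in; nothing more can be done
None
```

The swap is done and handed in at about 36 s of the 102 s allowed. The mill and the red-lidded jar are upright on the upper step. The shaker is in front of the mill in the left bays, and the spice jar is in front of the tall jar in the right bays. I did the mill's side first, then the jar's. Each tall one was parked on the clear table while its small one came forward, and only one was ever off the rack.

The last top and side pictures show all four standing, each in its own bay. The garlic, mug and blue, pink and purple look-alikes look unmoved, and the gripper is empty and clear of everything.

Two readings were off:
- **Shaker grip:** the opening read 38.5 mm on a body listed as 44 mm. I regrasped it centred and got the same reading; it held firmly and was placed upright.
- **Spice jar landing:** the wrist sensor showed about 14 N upward (16 N in all) as the jar touched the bay floor, below the limits.

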